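# Weigh out a tote of cabinet catches

## Task

Put every cabinet catch from the bench into the yellow tote, then lift the tote by its wooden handle and stand it on the middle of the balance's blue goods pan. After that, add brass weights to the steel pan until the beam floats level, the red pointer resting on the green stripe, and leave it so, with the weights you do not need on the bench. Leave the other tools and bottles alone.

Things in the scene. Friction and masses are not known exactly. Their poses are not given: they have to be found in the camera images.
- beam (a joint): beam angle, rad: 0 level, + means the blue goods pan is down, stops at +/-0.2. It shows the difference in load: 1.6 rad per kg (50 g: 0.08 rad), meeting a stop at about 125 g; settles in about 1 s. Where a load stands on its pan does not matter. Empty, it is level. The red pointer's ball stands against the green stripe of the white plate from -0.05 to 0.05 rad
- balance: the workshop balance, fixed: grey base 130 x 170 x 16 mm with a grey post and white plate (80 mm wide, up to 160 mm high) in the middle; origin under its middle on the bench, y along the beam towards the blue goods pan, z up. Both pans stay horizontal and move straight up or down by 135 mm x the beam angle, one up as the other goes down
- goods_pan_top (a point): middle of the upper face of the blue goods pan, a flat rectangular plate 130 mm along the balance's x and 120 mm along its y, 6 mm thick, without rim; 135 mm from the balance's middle along its +y; upper face 85 mm above the bench when level; axes as the balance's
- weight_pan_top (a point): middle of the upper face of the bare steel weight pan, of the same size, 135 mm from the balance's middle along its -y; axes as the balance's
- tote_floor (a point): the yellow tote: an open sheet-metal tray 120 mm (its x) by 100 mm (its y) outside, walls 35 mm high and 3 mm thick, mass 130 to 170 g empty, with a wooden handle bar on two steel straps 16 mm wide that rise from the middles of its sides y = +/-52 mm. Point at the middle of its inner floor (3 mm above its underside); y along the handle bar, z up
- tote_grip (a point): middle of the tote's handle, a dark wooden bar of 14 mm square section, 108 mm long along the tote's y, its middle 93 mm above the tote's underside (top at 100 mm); axes as the tote's
- tote_handle: the same wooden handle bar of the tote, origin at its middle
- catch1_c (a point): a cabinet catch: black block 36 x 24 x 24 mm (x, y, z) with steel and brass bands, 42 to 58 g, lying on the bench; point at its centre; there are three to five catches, this one may be absent
- catch2_c (a point): a cabinet catch: black block 36 x 24 x 24 mm (x, y, z) with steel and brass bands, 42 to 58 g, lying on the bench; point at its centre; there are three to five catches, this one may be absent
- catch3_c (a point): a cabinet catch: black block 36 x 24 x 24 mm (x, y, z) with steel and brass bands, 42 to 58 g, lying on the bench; point at its centre; there are three to five catches, this one may be absent
- catch4_c (a point): a cabinet catch: black block 36 x 24 x 24 mm (x, y, z) with steel and brass bands, 42 to 58 g, lying on the bench; point at its centre; there are three to five catches, this one may be absent
- catch5_c (a point): a cabinet catch: black block 36 x 24 x 24 mm (x, y, z) with steel and brass bands, 42 to 58 g, lying on the bench; point at its centre; there are three to five catches, this one may be absent
- w200_c (a point): the brass 200 g counterweight: an upright cylinder 32 mm across and 32 mm high with a small knob 18 mm across on top, 42 mm high in all, mass exactly 200 g; point at its centre, half-way up its whole height, z up its axis. It starts on the black rubber mat (3 mm thick)
- w100a_c (a point): the brass 100 g counterweight: an upright cylinder 26 mm across and 25 mm high with a small knob 14 mm across on top, 35 mm high in all, mass exactly 100 g; point at its centre, half-way up its whole height, z up its axis. It starts on the black rubber mat (3 mm thick); first of two alike
- w100b_c (a point): the brass 100 g counterweight: an upright cylinder 26 mm across and 25 mm high with a small knob 14 mm across on top, 35 mm high in all, mass exactly 100 g; point at its centre, half-way up its whole height, z up its axis. It starts on the black rubber mat (3 mm thick); second of two alike
- w50_c (a point): the brass 50 g counterweight: an upright cylinder 20 mm across and 21 mm high with a small knob 11 mm across on top, 31 mm high in all, mass exactly 50 g; point at its centre, half-way up its whole height, z up its axis. It starts on the black rubber mat (3 mm thick)
- screwdriver: a screwdriver lying on the bench to the right of the balance; bystander, to be left alone
- offcut: a small wooden offcut 90 x 35 x 18 mm; bystander, to be left alone
- tape: a yellow tape measure 70 x 35 x 60 mm; bystander, to be left alone
- glue: a white glue bottle, 60 mm across, 170 mm high; bystander, to be left alone
- jar: a glass jar with a steel lid, 70 mm across, 90 mm high; bystander, to be left alone
- mallet: a hammer lying behind the balance; bystander, to be left alone

How it is judged:
On the way, in this order (a step that is already met when the one before it is completed fails the run):
1. every catch is in the tote (x of catch1_c in the frame of tote_floor between -0.058 and 0.058 m and y of catch1_c in the frame of tote_floor between -0.048 and 0.048 m and z of catch1_c in the frame of tote_floor between 0 and 0.055 m and x of catch2_c in the frame of tote_floor between -0.058 and 0.058 m and y of catch2_c in the frame of tote_floor between -0.048 and 0.048 m and z of catch2_c in the frame of tote_floor between 0 and 0.055 m and x of catch3_c in the frame of tote_floor between -0.058 and 0.058 m and y of catch3_c in the frame of tote_floor between -0.048 and 0.048 m and z of catch3_c in the frame of tote_floor between 0 and 0.055 m and x of catch4_c in the frame of tote_floor between -0.058 and 0.058 m and y of catch4_c in the frame of tote_floor between -0.048 and 0.048 m and z of catch4_c in the frame of tote_floor between 0 and 0.055 m and x of catch5_c in the frame of tote_floor between -0.058 and 0.058 m and y of catch5_c in the frame of tote_floor between -0.048 and 0.048 m and z of catch5_c in the frame of tote_floor between 0 and 0.055 m), for 0.2 s.
2. the tote is lifted by its handle (height (world z) of tote_floor above 0.03 m and contact force between the fingers and tote_handle above 0.5 N), for 0.2 s.
3. the tote stands on the goods pan, let go, and weighs it down (x of tote_floor in the frame of goods_pan_top between -0.035 and 0.035 m and y of tote_floor in the frame of goods_pan_top between -0.035 and 0.035 m and z of tote_floor in the frame of goods_pan_top between -0.002 and 0.01 m and angle between tote_floor's own z axis and vertical below 0.1 rad and value of joint beam above 0.12 rad and contact force between the fingers and tote_handle below 0.2 N), for 0.2 s.
4. the beam floats level, untouched (value of joint beam between -0.05 and 0.05 rad and velocity of joint beam between -0.03 and 0.03 rad/s and x of tote_floor in the frame of goods_pan_top between -0.035 and 0.035 m and y of tote_floor in the frame of goods_pan_top between -0.035 and 0.035 m and z of tote_floor in the frame of goods_pan_top between -0.002 and 0.01 m and angle between tote_floor's own z axis and vertical below 0.1 rad and contact force between the fingers and anything else below 0.2 N), for 0.5 s.
At the end, for the whole second after the job is handed in: All catches lie in the tote; the tote stands upright on the goods pan, its middle within 35 mm of the pan's middle along each axis; the beam is at rest within 0.05 rad of level; each weight is either on the weight pan or down on the bench; nothing is held (all of step 1 and all of step 4 and ((x of w200_c in the frame of weight_pan_top between -0.065 and 0.065 m and y of w200_c in the frame of weight_pan_top between -0.06 and 0.06 m and z of w200_c in the frame of weight_pan_top between 0.005 and 0.04 m) or height (world z) of w200_c below 0.035 m) and ((x of w100a_c in the frame of weight_pan_top between -0.065 and 0.065 m and y of w100a_c in the frame of weight_pan_top between -0.06 and 0.06 m and z of w100a_c in the frame of weight_pan_top between 0.005 and 0.04 m) or height (world z) of w100a_c below 0.035 m) and ((x of w100b_c in the frame of weight_pan_top between -0.065 and 0.065 m and y of w100b_c in the frame of weight_pan_top between -0.06 and 0.06 m and z of w100b_c in the frame of weight_pan_top between 0.005 and 0.04 m) or height (world z) of w100b_c below 0.035 m) and ((x of w50_c in the frame of weight_pan_top between -0.065 and 0.065 m and y of w50_c in the frame of weight_pan_top between -0.06 and 0.06 m and z of w50_c in the frame of weight_pan_top between 0.005 and 0.04 m) or height (world z) of w50_c below 0.035 m)); the robot touches nothing.
It fails at once if a bystander is pushed more than 40 mm (distance of any of screwdriver, offcut, tape, glue, jar, mallet from where it was at the start of the episode above 0.04 m).
Of catch1, catch2, catch3, catch4, catch5 only 3 to 5 are there at a start; the rules pass over those that are not, and their reading is None.
At some moment in a run one of catch1, catch2, catch3, catch4, catch5 may be knocked a few centimetres aside while the robot is not near it.
Once in a run the grip may slacken for a moment while it holds something.
It also fails if it takes over 210 s, if anything falls off the work surface, if the arm or the gripper's body presses on something with over 40 N, if the wrist force passes 120 N, or if a joint passes its speed limit or range.

## Robot

A 7-joint arm with a two-finger parallel gripper is mounted at the origin on the work surface. World frame = base frame: x ahead of the robot, y to its left, z up, the work surface at z = 0. Lengths are in m, angles in rad, forces in N, time in s.
With the tool pointing down it reaches from about 0.4 to 0.9 m from the base axis. Payload 5.5 kg.
Tool frame: the origin (TCP) lies midway between the tips of the shut fingers; the grasp point (between the pads) lies 19 mm behind it (manip.grip_depth is the distance from the TCP to the grasp point, in m); z points along the fingers, x is the direction in which the jaws open and shut, and the axes are right-handed (so a half turn about z gives the same grasp; the last joint's range is limited). The gripper opens to 92 mm and grips with 3 to 60 N. Pads are 19 mm wide; open, the fingers measure 130 mm over their backs; the gripper's body (75 mm by 190 mm) begins 47 mm behind the grasp point.
Start: joints at [-1.075, 0.501, -0.427, 1.55, 0.221, 1.138, -0.21], TCP at [0.15, 0.632, 0.227] pointing down, gripper open.
Joint ranges: [-2.88, 2.88], [-0.31, 2.03], [-1.54, 1.56], [0.2, 2.42], [-1.41, 4.55], [0.19, 2.02], [-2.57, 2.57]. Speed limits (rad/s): [2.57, 2.57, 3.14, 3.14, 3.14, 3.14, 3.14].

## Interface

Orientations are given as a unit quaternion [x, y, z, w].
In Python, from bench import manip, effector, viewer gives the robot as it stands. Calls block until the motion is done:
- manip.move_pose(position, orientation): joint-space move of the TCP to a pose.
- manip.servo_line(position, ori=None, vel=0.15): straight line of the TCP; ori=None keeps the orientation; vel is the mean speed in m/s.
- manip.movej(angles): joint-space move.
- effector.open_jaws() and effector.close(f_grip=None): open the fingers fully, or close them until they stop; f_grip is the grip in N (None keeps the last).
- manip.sleep(seconds).
- manip.solve_ik(position, orientation): joint angles nearest the present ones, or None.
- viewer.get_image(name): name is "scene" or "top"; returns the picture (420x560x3 uint8, red, green, blue); there is no depth.
- viewer.get_calibration(name): a dict with "vfov" (degrees; the focal length in pixels is half the picture's height over the tangent of half this angle, whatever the lens; pixels are square), "cx", "cy" (the principal point, pixels), "dist_coeffs" ([k1, k2, p1, p2, k3] as OpenCV has them; the pictures are not rectified), "eye" and "attitude" of the camera in the world. Camera axes: x right, y down, z forward; pixel columns grow to the right and rows downward; lengths in m; the calibration is good to about 2 mm. A picture is of the moment at which its call begins. get_calibration takes no time and is no camera call.
A pose or a line that the arm cannot do raises manip.PlanningError and nothing moves.
- manip.hand_in(): hands the job in, once; it reports no verdict.
Readings, each from a call of its own:
- manip.current_clock(): time.
- manip.current_q(): joint angles.
- manip.current_joint_velocities(): joint speeds.
- manip.current_tau(): joint torques, N m.
- manip.current_tool_pos(): TCP position.
- manip.current_tcp_rot(): TCP orientation.
- manip.current_force(): force on the tool from outside, world axes, zero at the start.
- manip.current_wrist_torque(): the same for the moment, N m.
- manip.current_finger_gap(): finger opening in m.
Only numpy, scipy, OpenCV 4.12 (cv2) and the standard library are available. Lean on these libraries where they do the work, as an engineer would, in place of code of your own. Each camera call takes 0.05 s, during which the arm holds its last target. There are 200 camera calls.

## Working session

There is one attempt and no reset: what is moved stays moved. The work goes in short steps, each a Python script; the robot and the scene stay as the last script left them, time stands still between calls to the robot, and variables do not carry over. Pictures are saved under pics/ and viewed, about 12 in all and at most 16, crops included, and the job is handed in when it is done.

```bash
ls; mkdir -p pics
python3 - <<'E'
from bench import manip, effector, viewer
import cv2
for n in ("scene","top"):
    c=viewer.get_calibration(n); print(n,c)
    cv2.imwrite(f"pics/{n}0.png",cv2.cvtColor(viewer.get_image(n),cv2.COLOR_RGB2BGR))
for n in ("scene","top"):
    im=cv2.imread(f"pics/{n}0.png"); cv2.imwrite(f"pics/{n}0b.png",cv2.resize(im,(800,600),interpolation=cv2.INTER_CUBIC))
print(manip.current_tcp_rot(),manip.current_clock(),manip.grip_depth)
E
```

```text
pics
scene {'vfov': 51.48722256051553, 'cx': 287.2338567966136, 'cy': 205.68452086691278, 'dist_coeffs': array([0.02588197, 0.        , 0.        , 0.        , 0.        ]), 'eye': array([ 1.06762937, -0.1988694 ,  0.86678363]), 'attitude': array([ 0.78193798,  0.55388113, -0.160294  , -0.2368428 ])}
top {'vfov': 43.29468415268021, 'cx': 277.1389265495392, 'cy': 200.89799911811323, 'dist_coeffs': array([0.06093393, 0.        , 0.        , 0.        , 0.        ]), 'eye': array([ 0.40699301, -0.00168405,  1.2404015 ]), 'attitude': array([-0.70137518,  0.7077718 , -0.06106014,  0.05834026])}
[ 7.84429527e-01  6.20217384e-01 -6.68408410e-04  5.16878775e-04] 0.1 0.0188
```

View pics/scene0b.png

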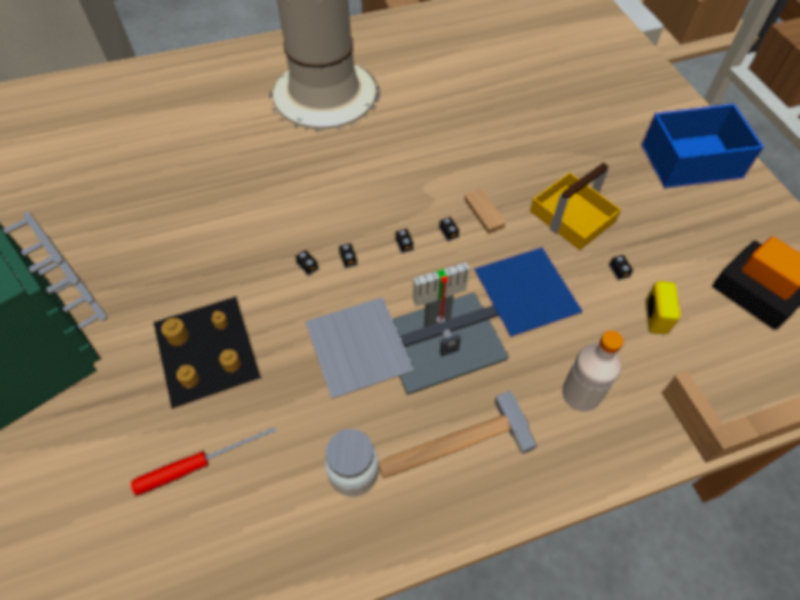

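View pics/top0b.png

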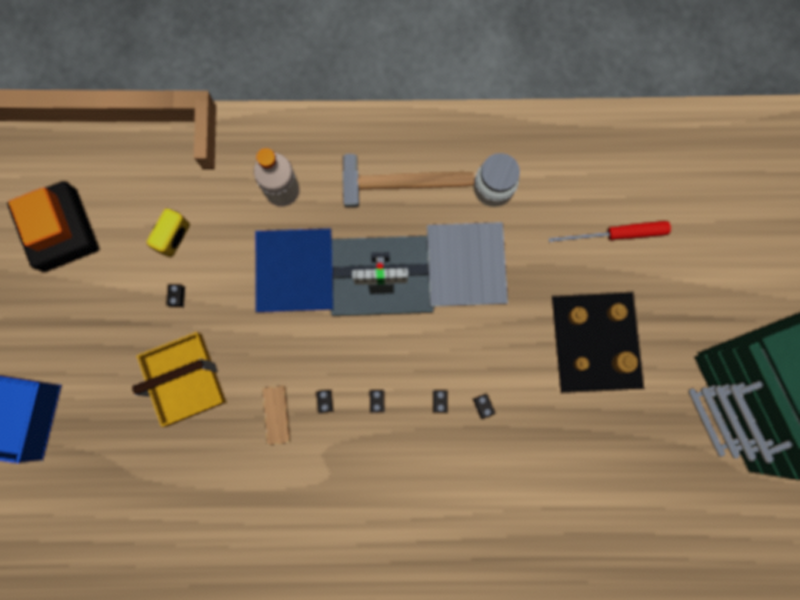

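Five catches: top view (800x600) at (325,402), (377,401), (440,401), (484,406) and (175,295). The tote is at ~(182,380), the balance at ~(380,270) and the weights are on the mat at ~(598,340). Next I'll measure these with blob code and check with an overlay.

```bash
cat > h.py <<'E'
from bench import manip, effector, viewer
import cv2, numpy as np
from scipy.spatial.transform import Rotation as R
def cal(n):
    c=viewer.get_calibration(n); f=210/np.tan(np.radians(c["vfov"])/2)
    return np.array([[f,0,c["cx"]],[0,f,c["cy"]],[0,0,1]]),c["dist_coeffs"],np.array(c["eye"]),R.from_quat(c["attitude"])
def ray(n,px,z):
    K,d,e,A=cal(n); p=cv2.undistortPoints(np.float64(px).reshape(-1,1,2),K,d).reshape(-1,2)
    v=A.apply(np.c_[p,np.ones(len(p))]); return e+v*((z-e[2])/v[:,2])[:,None]
def proj(n,P):
    K,d,e,A=cal(n); q=A.inv().apply(np.atleast_2d(P)-e)
    return cv2.projectPoints(q,np.zeros(3),np.zeros(3),K,d)[0].reshape(-1,2)
def img(n,save=None):
    im=cv2.cvtColor(viewer.get_image(n),cv2.COLOR_RGB2BGR)
    if save: cv2.imwrite(f"pics/{save}.png",im)
    return im
def crop(im,x0,x1,y0,y1,name,s=None):
    s=s or min(800/(x1-x0),600/(y1-y0)); cv2.imwrite(f"pics/{name}.png",cv2.resize(im[y0:y1,x0:x1],None,fx=s,fy=s,interpolation=cv2.INTER_CUBIC))
def ori(yaw):  # jaws open along world direction yaw, tool down
    return R.from_matrix(np.array([[np.cos(yaw),np.sin(yaw),0],[np.sin(yaw),-np.cos(yaw),0],[0,0,-1]])).as_quat()
E
python3 - <<'E'
from h import *
im=cv2.imread("pics/top0.png"); hsv=cv2.cvtColor(im,cv2.COLOR_BGR2HSV)
def blobs(m,z,a0,a1):
    n,l,s,c=cv2.connectedComponentsWithStats(m.astype(np.uint8))
    for i in range(1,n):
        if a0<s[i,4]<a1:
            r=cv2.minAreaRect(np.argwhere(l==i)[:,::-1].astype(np.float32)); b=ray("top",cv2.boxPoints(r),z)
            e=[b[1]-b[0],b[2]-b[1]]; e=sorted(e,key=lambda v:np.hypot(*v[:2]))
            print(s[i,4],c[i].round(1),ray("top",r[0],z)[0].round(4),"len",[round(np.hypot(*v[:2]),4) for v in e],"longyaw",round(np.degrees(np.arctan2(e[1][1],e[1][0])),1))
gray=hsv[...,2]
print("dark");blobs(cv2.morphologyEx((gray<95).astype(np.uint8),cv2.MORPH_CLOSE,np.ones((3,3))),0.012,60,400)
print("brass");m=(hsv[...,1]>100)&(gray>70)&(hsv[...,0]>8)&(hsv[...,0]<28); m[:,:385]=0;m[:205]=0;m[278:]=0;blobs(m,0.018,20,900)
print("blue");blobs((hsv[...,0]>100)&(hsv[...,0]<130)&(hsv[...,1]>150),0.085,1500,9000)
print("tote");blobs((hsv[...,0]>18)&(hsv[...,0]<30)&(hsv[...,1]>190),0.03,200,5000)
crop(im,85,225,195,305,"totec"); crop(im,370,470,195,285,"wc")
E
```

```text
dark
173 [251.    5.8] [1.1083 0.0481 0.012 ] len [np.float64(0.0345), np.float64(0.0698)] longyaw -90.3
111 [113.1  53.5] [0.9879 0.39   0.012 ] len [np.float64(0.0245), np.float64(0.0393)] longyaw -139.6
283 [198. 135.] [0.7792 0.1823 0.012 ] len [np.float64(0.0426), np.float64(0.0564)] longyaw -67.6
98 [342.1 139. ] [ 0.7676 -0.1641  0.012 ] len [np.float64(0.023), np.float64(0.0611)] longyaw -115.0
164 [123.6 166.8] [0.7018 0.3551 0.012 ] len [np.float64(0.0153), np.float64(0.0648)] longyaw -27.8
191 [122.5 206.7] [0.6065 0.3542 0.012 ] len [np.float64(0.0286), np.float64(0.0368)] longyaw -2.3
158 [226.8 281. ] [0.4326 0.1103 0.012 ] len [np.float64(0.0252), np.float64(0.0339)] longyaw -179.6
157 [263.5 280.5] [0.4318 0.0256 0.012 ] len [np.float64(0.0207), np.float64(0.0339)] longyaw 179.6
140 [307.4 280.6] [ 0.4309 -0.0753  0.012 ] len [np.float64(0.0207), np.float64(0.0339)] longyaw 178.8
177 [508.  292.5] [ 0.3996 -0.5285  0.012 ] len [np.float64(0.0114), np.float64(0.0853)] longyaw -157.8
160 [338.1 283.9] [ 0.4221 -0.1454  0.012 ] len [np.float64(0.0251), np.float64(0.0351)
[... 242 characters left out ...]
3. ] [ 0.4906 -0.3757  0.018 ] len [np.float64(0.0329), np.float64(0.0332)] longyaw -46.7
70 [407.1 254. ] [ 0.4893 -0.3044  0.018 ] len [np.float64(0.0183), np.float64(0.0183)] longyaw 176.9
blue
2875 [205.7 189. ] [0.6328 0.1516 0.085 ] len [np.float64(0.1182), np.float64(0.1244)] longyaw -177.8
1976 [ 17.  292.4] [0.4081 0.5461 0.085 ] len [np.float64(0.0863), np.float64(0.1179)] longyaw -3.0
tote
277 [118.5 164. ] [0.708  0.3649 0.03  ] len [np.float64(0.0459), np.float64(0.0681)] longyaw -25.1
851 [120.6 249.2] [0.506  0.3487 0.03  ] len [np.float64(0.0454), np.float64(0.103)] longyaw -71.1
1304 [129.9 276.8] [0.444 0.325 0.03 ] len [np.float64(0.0647), np.float64(0.1043)] longyaw -68.4
```

View pics/totec.png

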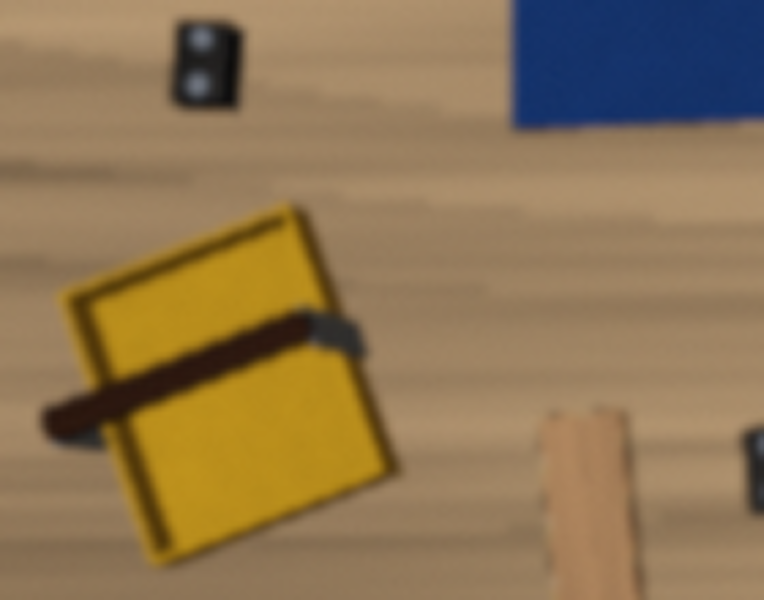

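Tote crop: rim corners are at about (62,295), (295,205), (385,472), (160,565) and the handle runs from (54,420) to (309,327). Next: tote and balance poses.

Run:
```python
from h import *
s=600/110; o=np.array([85,195])
rim=ray("top",np.array([(62,295),(295,205),(388,472),(160,565)])/s+o-.4,.035)
print("rim",rim.mean(0).round(4),[np.linalg.norm(rim[i]-rim[i-1]).round(4) for i in range(4)],[np.degrees(np.arctan2(*(rim[a]-rim[b])[[1,0]])).round(1) for a,b in((0,1),(3,2),(1,2),(0,3))])
h=ray("top",np.array([(54,420),(309,327)])/s+o-.4,.096); print("handle",h.mean(0).round(4),np.linalg.norm(h[0]-h[1]).round(4),np.degrees(np.arctan2(*(h[0]-h[1])[[1,0]])).round(1))
# scene view cross-check of handle ends
print("scene handle",(np.array([(565,198),(606,168)])/1.42857).round(0),proj("scene",h).round(1),"scene rim",(proj("scene",rim)*1.42857).round(0))
b=np.array([(255,231),(331,229),(333,310),(256,312)])/1.42857; g=ray("top",b,.085)
w=ray("top",np.array([(428,225),(504,223),(507,303),(429,305)])/1.42857,.085)
for n,p in(("goods",g),("wt",w)): print(n,p.mean(0).round(4),[np.linalg.norm(p[i]-p[i-1]).round(4) for i in range(4)])
d=g.mean(0)-w.mean(0); print(np.linalg.norm(d),np.degrees(np.arctan2(d[1],d[0])))
for P in((.4326,.1103,.16),(.4221,-.1454,.005),(.49,-.376,.006),(.6328,.1516,.2)):
  print(P,[manip.solve_ik(np.array(P),ori(y)) is not None for y in np.radians([-135,-90,-45,0,45,90,135])])
```

```text
rim [0.4699 0.3337 0.035 ] [np.float64(0.1192), np.float64(0.1008), np.float64(0.1183), np.float64(0.0978)] [np.float64(111.1), np.float64(111.6), np.float64(20.8), np.float64(22.3)]
handle [0.4707 0.3341 0.096 ] 0.1031 109.8
scene handle [[396. 139.]
 [424. 118.]] [[423.  114.9]
 [394.  134.7]] scene rim [[620. 207.]
 [582. 236.]
 [531. 196.]
 [568. 170.]]
goods [0.6322 0.1513 0.085 ] [np.float64(0.1281), np.float64(0.1188), np.float64(0.1284), np.float64(0.1182)]
wt [ 0.6401 -0.1181  0.085 ] [np.float64(0.1271), np.float64(0.1195), np.float64(0.1271), np.float64(0.1204)]
0.2695870487564227 91.69075779077757
(0.4326, 0.1103, 0.16) [True, True, True, True, True, True, True]
(0.4221, -0.1454, 0.005) [True, True, True, True, True, True, True]
(0.49, -0.376, 0.006) [True, True, True, True, True, True, True]
(0.6328, 0.1516, 0.2) [True, True, True, True, True, True, True]
```

```bash
cat >> h.py <<'E'
TC=np.array([.470,.334]); TY=np.radians(21.2)   # tote middle, yaw of its x
BX=np.radians(1.7); GP=np.array([.632,.151]); WP=np.array([.640,-.118])
def catches(im):
    hsv=cv2.cvtColor(im,cv2.COLOR_BGR2HSV); m=cv2.morphologyEx((hsv[...,2]<95).astype(np.uint8),cv2.MORPH_CLOSE,np.ones((3,3)))
    n,l,s,c=cv2.connectedComponentsWithStats(m); out=[]
    for i in range(1,n):
        if 100<s[i,4]<260:
            r=cv2.minAreaRect(np.argwhere(l==i)[:,::-1].astype(np.float32)); b=ray("top",cv2.boxPoints(r),.012)
            e=sorted([b[1]-b[0],b[2]-b[1]],key=np.linalg.norm)
            if .028<np.linalg.norm(e[1])<.046: out.append((ray("top",r[0],.012)[0][:2],np.arctan2(e[1][1],e[1][0]),[np.linalg.norm(v).round(3) for v in e]))
    return out
def find(p,r=.07):
    c=[o for o in catches(img("top")) if np.linalg.norm(o[0]-p)<r]
    return min(c,key=lambda o:np.linalg.norm(o[0]-p)) if c else None
def go(xy,z,yaw):
    q=manip.current_q(); best=None
    for y in (yaw,yaw+np.pi):
        s=manip.solve_ik(np.array([*xy,z]),ori(y))
        if s is not None and (best is None or np.abs(s-q).max()<best[0]): best=(np.abs(np.array(s)-q).max(),y)
    manip.move_pose(np.array([*xy,z]),ori(best[1]))
def down(z,vel=.12):
    p=np.array(manip.current_tool_pos()); p[2]=z; manip.servo_line(p,vel=vel)
def st(t=""): print(t,"gap",round(manip.current_finger_gap(),4),"p",np.round(manip.current_tool_pos(),3),"F",np.round(manip.current_force(),2),"t",round(manip.current_clock(),1))
def pick(xy,yaw,z,want,hover=.18,f=25):
    go(xy,hover,yaw); down(z); effector.close(f_grip=f); down(hover,.2); st("picked"); return abs(manip.current_finger_gap()-want)<.006
def tote_drop(tx,ty):
    c,s=np.cos(TY),np.sin(TY); xy=TC+np.array([c*tx-s*ty,s*tx+c*ty])
    go(xy,.18,TY+np.pi/2); g=manip.current_finger_gap(); down(.047); st("drop"); effector.open_jaws(); down(.18,.2)
E
cat > c.py <<'E'
from h import *
import sys
def one(p,lengthwise,tx,ty):
    o=find(np.array(p)); print("found",o)
    if o is None: return False
    if not pick(o[0],o[1]+(0 if lengthwise else np.pi/2),.005,.036 if lengthwise else .024): return False
    tote_drop(tx,ty); return True
E
python3 - <<'E'
from c import *
print(one((.4326,.1103),True,.03,-.022))
go([.35,.45],.25,TY+np.pi/2); crop(img("top"),60,420,180,320,"a1"); print([ (c[0].round(3)) for c in catches(img("top"))])
E
```

```text
found (array([0.43225125, 0.10972254]), np.float64(-3.0343774836473854), [np.float64(0.025), np.float64(0.034)])
picked gap 0.0361 p [0.432 0.111 0.179] F [-0.57  0.09  0.29] t 5.8
drop gap 0.0359 p [0.506 0.324 0.048] F [-0.06 -0.74 -0.53] t 8.3
True
[array([0.986, 0.391]), array([0.606, 0.354]), array([0.432, 0.026]), array([ 0.431, -0.075]), array([ 0.422, -0.145])]
```

View pics/a1.png

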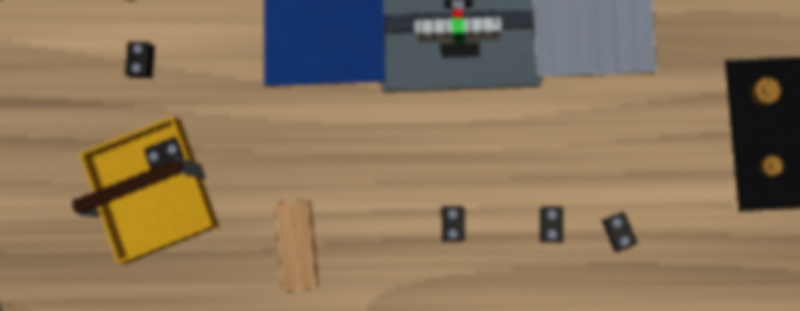

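The first catch lies in the tote, lengthwise beside the handle at ~(163,152). The other four catches haven't moved. Continuing with them.

Run:
```python
from c import *
for p,l,tx,ty in [((.422,-.145),True,.032,.022),((.432,.026),False,-.032,-.030),((.431,-.075),False,-.032,0),((.606,.354),False,-.032,.030)]:
    ok=one(p,l,tx,ty); print(p,ok)
    if not ok: break
go([.35,.45],.25,TY+np.pi/2); im=img("top","a2"); crop(im,60,420,120,320,"a2c"); print([ (c[0].round(3)) for c in catches(im)])
```

```text
found (array([ 0.42218442, -0.14552204]), np.float64(-2.7608351723552187), [np.float64(0.025), np.float64(0.035)])
picked gap 0.0358 p [ 0.422 -0.144  0.179] F [-0.47  0.83 -0.9 ] t 16.9
drop gap 0.036 p [0.494 0.364 0.048] F [ 0.54  0.44 -0.44] t 20.0
(0.422, -0.145) True
found (array([0.43177072, 0.0255882 ]), np.float64(3.135474835314661), [np.float64(0.021), np.float64(0.034)])
picked gap 0.0237 p [0.432 0.027 0.179] F [-0.42  0.24 -0.8 ] t 26.9
drop gap 0.0238 p [0.452 0.292 0.048] F [-0.07 -0.31  0.17] t 29.2
(0.432, 0.026) True
found (array([ 0.4308634 , -0.07530109]), np.float64(3.119969281836632), [np.float64(0.021), np.float64(0.034)])
picked gap 0.0239 p [ 0.431 -0.074  0.179] F [-0.69 -0.37 -1.07] t 36.3
drop gap 0.0241 p [0.442 0.321 0.048] F [ 0.55 -0.32 -0.14] t 39.0
(0.431, -0.075) True
found (array([0.60656048, 0.35521177]), np.float64(-3.1034546738747677), [np.float64(0.028), np.float64(0.036)])
picked gap 0.0238 p [0.604 0.354 0.178] F [-0.48 -1.57 -1.4 ] t 45.5
drop gap 0.0238 p [0.43  0.351 0.048] F [ 0.8   1.02 -0.2 ] t 47.5
(0.606, 0.354) True
[]
```

View pics/a2c.png

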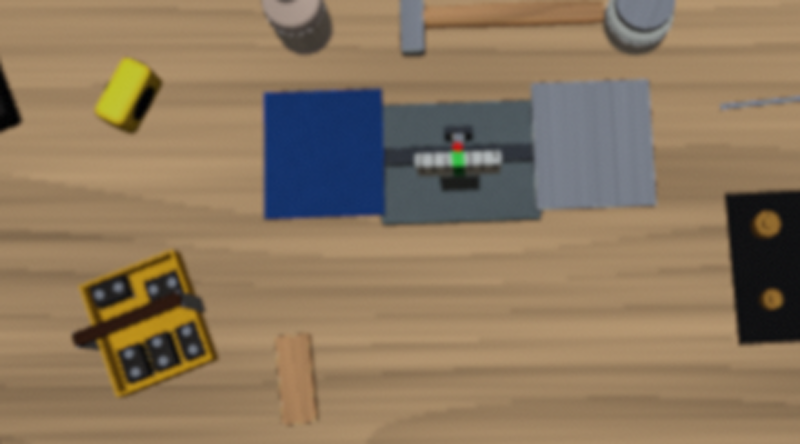

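All five catches lie in the tote, two above and three below the handle, and the tote hasn't moved. Now the lift.

Run:
```python
from h import *
go(TC,.18,TY); down(.074); st(); effector.close(f_grip=50); st("closed"); down(.10,.05); st(); manip.sleep(.3); down(.235,.12); manip.sleep(.5); st("lifted")
im=img("scene","l1"); crop(im,300,520,40,240,"l1c")
```

```text
gap 0.0918 p [0.47  0.334 0.075] F [-0.57 -0.48  0.01] t 52.2
closed gap 0.0138 p [0.47  0.334 0.074] F [ 0.6   0.02 -1.23] t 53.4
 gap 0.0133 p [0.47  0.334 0.1  ] F [ 0.42 -0.08 -3.97] t 54.1
lifted gap 0.0129 p [0.47  0.334 0.235] F [-0.3  -0.79 -4.22] t 56.2
```

View pics/l1c.png

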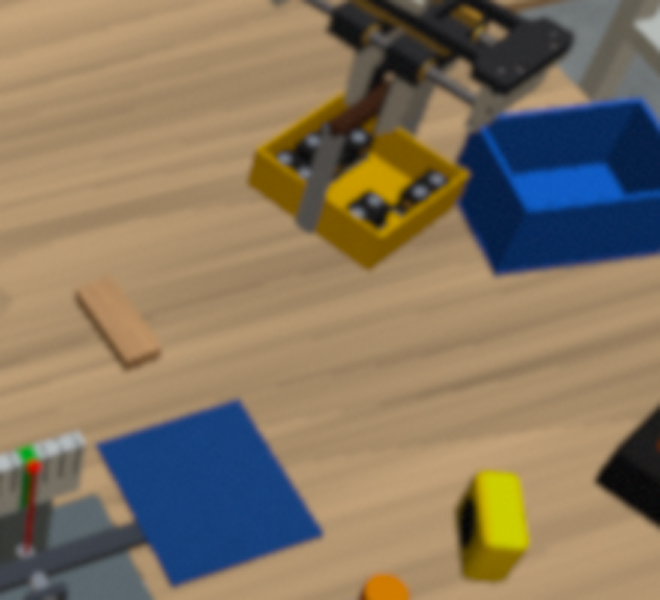

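Lifted and hanging level with all five catches inside. Moving to the goods pan.

Run:
```python
from h import *
print(np.mean([(manip.sleep(.02),manip.current_force()[2])[1] for _ in range(40)]))
go(GP,.235,BX); st("over"); down(.165,.1); down(.134,.04); manip.sleep(.5); st()
print(np.mean([(manip.sleep(.02),manip.current_force()[2])[1] for _ in range(20)]))
crop(img("scene","l2"),200,480,100,310,"l2c")
```

```text
-3.7313560311750926
over gap 0.0139 p [0.631 0.153 0.235] F [-0.55  1.13 -3.5 ] t 57.9
 gap 0.0136 p [0.632 0.153 0.134] F [-0.68 -0.65 -3.13] t 60.1
-2.803890636781483
```

View pics/l2c.png

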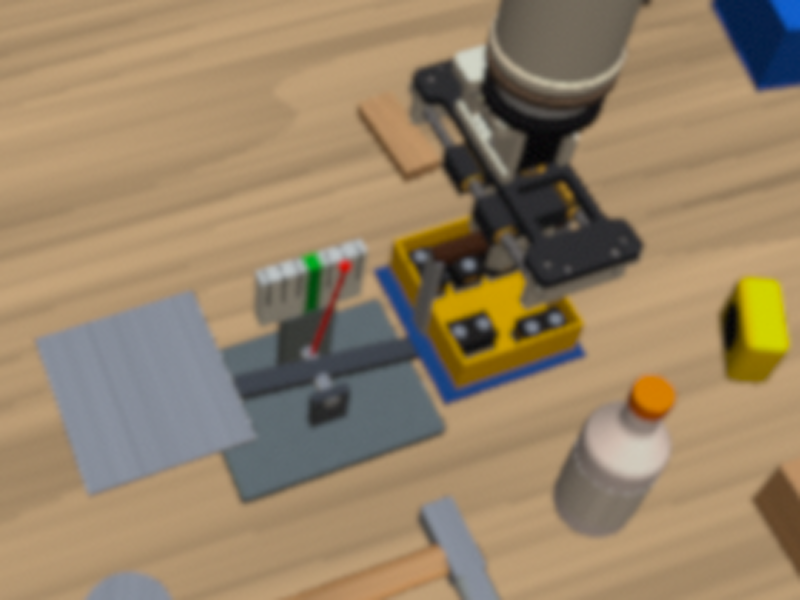

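The tote sits on the blue pan and is partly supported, with the pointer well towards the goods side. Lower the last few mm and let go.

Run:
```python
from h import *
down(.130,.03); manip.sleep(.3); st(); effector.open_jaws(); manip.sleep(.3); down(.25,.1); st("up")
go([.53,-.33],.25,np.radians(-45)); im=img("top","p1"); im2=img("scene","p2"); st()
a=cv2.resize(im[130:290,150:470],None,fx=2,fy=2,interpolation=cv2.INTER_CUBIC); b=cv2.resize(im2[160:300,200:480],(640,320),interpolation=cv2.INTER_CUBIC)
b=cv2.resize(im2[160:290,200:460],(640,280),interpolation=cv2.INTER_CUBIC); cv2.imwrite("pics/p.png",np.vstack([a,b]))
```

```text
gap 0.0134 p [0.632 0.153 0.132] F [-2.67 -1.09  8.68] t 61.1
up gap 0.092 p [0.631 0.153 0.249] F [-0.11  0.14  0.46] t 64.0
 gap 0.0917 p [ 0.531 -0.328  0.25 ] F [-0.01 -0.6   0.08] t 65.9
```

View pics/p.png

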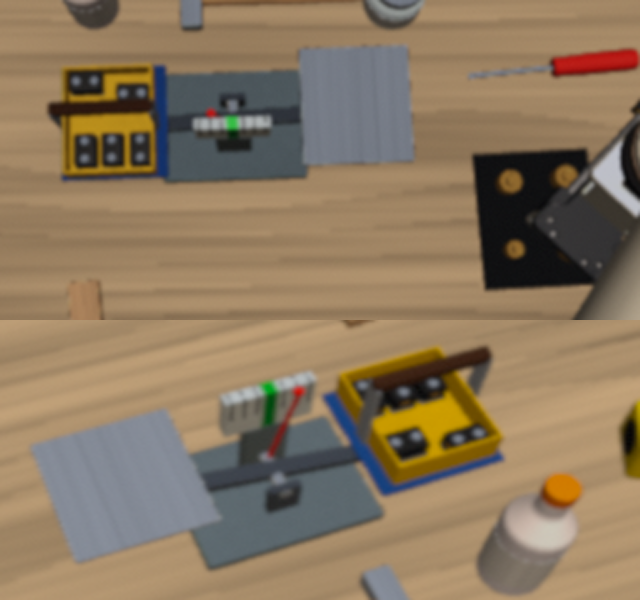

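Tote centred on the blue pan, beam hard over to the goods side. The lifted force was ~3.7 N, or about 380 g. I'll put on 200 and 100 first, then look.

```bash
cat > w.py <<'E'
from h import *
W=dict(w200=((.4906,-.3757),-45,.032,(-.03,-.028)),w100a=((.5733,-.3676),45,.026,(.03,-.028)),w100b=((.5668,-.3027),-45,.026,(.03,.028)),w50=((.4893,-.3044),45,.020,(-.03,.028)))
def put(n,zpan):
    xy,yaw,d,off=W[n]; yaw=np.radians(yaw)
    if not pick(np.array(xy),yaw,.006,d,hover=.2,f=30): print("BAD PICK",n); return False
    c,s=np.cos(BX),np.sin(BX); go(WP+np.array([c*off[0]-s*off[1],s*off[0]+c*off[1]]),.2,yaw); st("over")
    if abs(manip.current_finger_gap()-d)>.006: return False
    down(zpan+.02,.12); down(zpan+.005,.03); st("at"); effector.open_jaws(); manip.sleep(.2); down(.22,.1); return True
def look(name,park=(.45,-.3)):
    go(park,.25,np.radians(-45)); manip.sleep(1.5); a=img("top"); b=img("scene"); st()
    a=cv2.resize(a[150:290,170:470],(640,299),interpolation=cv2.INTER_CUBIC); b=cv2.resize(b[165:285,200:456],(640,300),interpolation=cv2.INTER_CUBIC); cv2.imwrite(f"pics/{name}.png",np.vstack([a,b]))
E
python3 - <<'E'
from w import *
ok=put("w200",.112) and put("w100b",.112); print(ok); look("q1")
E
```

```text
picked gap 0.0315 p [ 0.489 -0.375  0.199] F [ 0.42 -0.17 -2.54] t 70.2
over gap 0.0316 p [ 0.61 -0.15  0.2 ] F [-0.56 -1.2  -1.72] t 71.2
at gap 0.0315 p [ 0.61  -0.15   0.117] F [-0.21 -0.78 -2.35] t 72.6
picked gap 0.0253 p [ 0.565 -0.302  0.199] F [-0.37  0.42 -1.76] t 79.7
over gap 0.0254 p [ 0.668 -0.092  0.2  ] F [-0.17 -0.5  -0.67] t 80.6
at gap 0.025 p [ 0.668 -0.093  0.117] F [-0.92 -0.9  -0.62] t 82.0
True
 gap 0.0915 p [ 0.45 -0.3   0.25] F [ 0.22 -0.    0.39] t 87.3
```

View pics/q1.png

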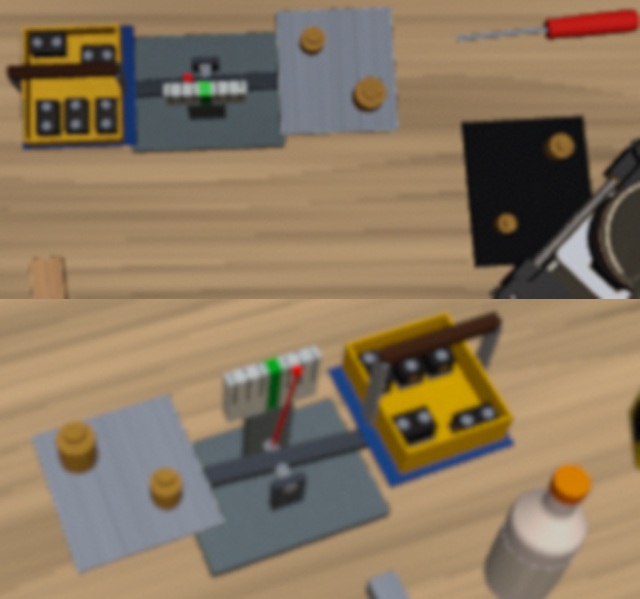

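```bash
cat >> w.py <<'E'
def ball(im):
    r=im[170:205,245:290].astype(int); m=(r[...,2]>140)&(r[...,1]<70)&(r[...,0]<70); w=np.where(m,r[...,2]-r[...,1],0); return round((w.sum(0)@np.arange(245,290))/max(1,w.sum()),2),m.sum()
E
python3 - <<'E'
from w import *
b=[ball(x) for x in (cv2.imread("pics/top0.png"),cv2.imread("pics/p1.png"),img("top"))]; print(b)
a=.2*(b[2][0]-b[0][0])/(b[1][0]-b[0][0]); print("angle",a,"diff g",a/1.6*1000)
if .07<a/1.6<.131: print(put("w100a",.085+.135*a)); look("q2"); x=ball(img("top")); print(x,.2*(x[0]-b[0][0])/(b[1][0]-b[0][0]))
E
```

```text
[(np.float64(265.48), np.int64(10)), (np.float64(255.0), np.int64(9)), (np.float64(257.63), np.int64(13))]
angle 0.1498091603053437 diff g 93.6307251908398
picked gap 0.0258 p [ 0.572 -0.367  0.199] F [-0.09  1.32 -2.16] t 92.5
over gap 0.0252 p [ 0.67  -0.148  0.2  ] F [ 0.02 -0.2  -1.68] t 93.4
at gap 0.0255 p [ 0.67  -0.149  0.11 ] F [-0.    0.12 -0.81] t 94.8
True
 gap 0.0917 p [ 0.45 -0.3   0.25] F [0.57 0.53 0.11] t 100.6
(np.float64(265.71), np.int64(9)) -0.004389312977098492
```

```bash
ls pics
```

```text
a1.png
a2.png
a2c.png
l1.png
l1c.png
l2.png
l2c.png
p.png
p1.png
p2.png
q1.png
q2.png
scene0.png
scene0b.png
top0.png
top0b.png
totec.png
wc.png
```

View pics/q2.png

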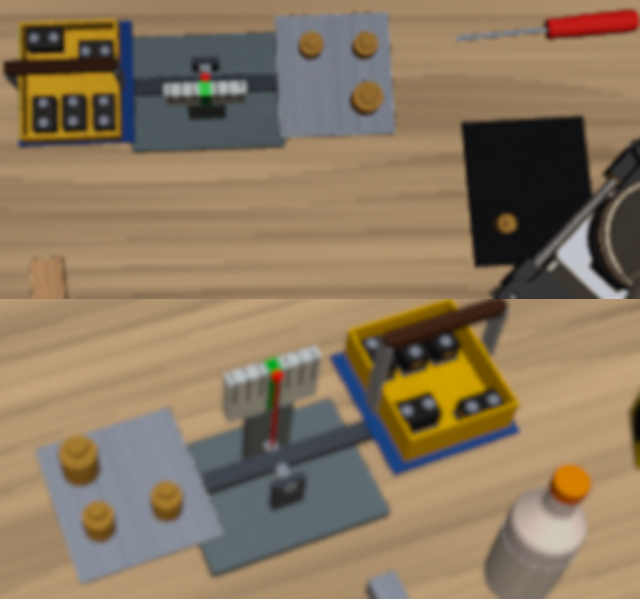

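The pointer stands on the green stripe at (205,80) top and (276,375) scene. All three weights are on the steel pan, the 50 g is on the mat and the catches are in the tote. One last check of tote centring and beam rest, then hand in.

Run:
```python
from w import *
t=ray("top",[[70.5/2.133+170,82/2.133+150]],.12)[0][:2]; print("tote off",(t-GP).round(3))
x=[ball(img("top"))[0]]; manip.sleep(1); x.append(ball(img("top"))[0]); print(x); st()
if np.abs(t-GP).max()<.025 and abs(x[1]-265.48)<1.5: manip.hand_in(); print("handed in")
```

```text
tote off [-0.005  0.001]
[np.float64(265.71), np.float64(265.71)]
 gap 0.0921 p [ 0.45 -0.3   0.25] F [0.42 0.24 0.16] t 101.7
the job is handed in; nothing more can be done
handed in
```

The job is done and handed in at about 102 s, but `hand_in` reports no verdict.

- **Catches and tote:** All five catches went into the tote. I lifted it by the handle and stood it on the blue goods pan, within about 5 mm of the middle.
- **Weights:** The 200 g and both 100 g weights are on the steel pan. The 50 g was not needed and stays on its mat.
- **Beam:** In the last pictures the beam is at rest at about -0.004 rad, with the red pointer on the green stripe.
- **Robot and bystanders:** The gripper is open and clear of everything. I saw no bystander move.

No check failed. One differed slightly: the wrist force at the lift suggested a load of about 380 g, while the beam showed about 394 to 400 g. I went by the beam.

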